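# Hold the kiln's purge key switch on

### The job

Take the key with the red bow out of the wooden key rack and push it down into the red-ringed key switch on top of the grey kiln control box, the white edge of its bow towards the white mark, until its collar sits on the lock plate, working it past the sticky pins. Then turn it a quarter turn clockwise to its stop and finish still gripping the key and holding it there against the spring; do not disturb the other keys or the pottery.

Things in the scene. Friction and masses are not known exactly. Their poses are not given: they have to be found in the camera images.
- red_key_bow (a point): The key to use, upright in a rack hole: middle of its red flat bow. z up the key, x the way the bow is wide and the bit points, y across the flat faces. Bow 34 mm (x), 10 mm thick (y), 40 mm tall (20 mm above and below the point); a white band marks its +x edge, the bit's side. Best grasped from above, a finger on each flat face. Key about 50 g, of steel.
- red_key: The same red key; origin on its axis at the tip of the blade, 54 mm below the middle of the bow, same axes. From the tip up: bit 16 mm long, 6 mm thick (y), from -3 to +13 mm in x, round-nosed; then a neck 6 mm thick, 14 mm long, on the axis; then a collar 20 mm across and 4 mm high, its underside 30 mm above the tip (24 mm below the middle of the bow); then the bow.
- blue_key_bow (a point): Leave in the rack: a steel key with a blue plastic bow, standing upright in the key rack, bow up; the point is the middle of the bow. Same shape as the red key.
- yellow_key_bow (a point): Leave in the rack: a steel key with a yellow plastic bow, standing upright in the key rack, bow up; the point is the middle of the bow. Same shape as the red key.
- key_rack: Fixed wooden block 190 x 56 x 44 mm; origin at the centre of its underside, x along its length. Three holes in a row 60 mm apart along x, keys stand in them with their collars on the top face and their x along the block's x, blades 30 mm deep.
- kiln_box: Fixed grey control box 180 x 200 x 94 mm, origin at the centre of its underside, display on its -x side; on top three small indicator lamps along the +x edge (10 mm high) and a square brass lock plate, 58 mm wide and 8 mm high, with a red ring round the keyhole.
- keyhole (a point): The lock's axis, on the top face of the lock plate 102 mm above the table. z up; x (white mark on the plate) is the way the bit must point to go in; does not turn. Slot from -4 to +14 mm in x, 8 mm wide in y; plate 8 mm thick. Fully home the collar rests on the plate: middle of the bow 24 mm above this point, tip 30 mm below. Only within 5 mm of home is the bit below the plate and free to turn.
- pins (a point): Middle of the turning barrel's two pairs of sprung side pins, hidden under the lock plate, 20 mm below the keyhole point. The key's tip meets the first pair about 15 mm and the second about 22 mm below the plate's top; each takes some 6 to 14 N of downward push, eased by small twists to and fro.
- switch (a joint): Turn of the lock barrel in rad, 0 at rest, growing as the key is turned clockwise seen from above, 1.62 at its stop (a little over a quarter turn). A spring drives it back to 0 when let go: the moment to hold grows from about 0.03 to 0.12 N m.
- plate_stack: Two stacked unfired clay plates, 156 mm across, 32 mm high; origin under the centre. Leave alone.
- small_dish: Clay dish 110 mm across, 16 mm high; origin under the centre. Leave alone.
- white_cup: White cup 68 mm across, 60 mm high; origin under the centre. Leave alone.
- grey_bowl: Bisque bowl 100 mm across, 45 mm high; origin under the centre. Leave alone.
Things that resemble listed ones, but are neither listed nor needed, are in the scene too. Leave any purple or turquoise look-alike of the red_key alone.

How it is judged:
By the outcome, as a careful person would: the job done as asked, in the order asked, and still so for the second after the job is handed in, while the arm keeps its last pose, push and grip.
It also fails if it takes over 61 s, if anything falls off the work surface, if the arm or the gripper's body presses on something with over 40 N, if the wrist force passes 120 N, or if a joint passes its speed limit or range.

### The arm

A 7-joint arm with a two-finger parallel gripper is mounted at the origin on the work surface. World frame = base frame: x ahead of the robot, y to its left, z up, the work surface at z = 0. Lengths are in mm, angles in rad, forces in N, time in s.
With the tool pointing down it reaches from about 425 to 825 mm from the base axis. Payload 3.6 kg.
Tool frame: the origin (TCP) lies between the finger pads; the fingertips stand 19 mm ahead of it and the grasp point (between the pads) is the TCP; x points along the fingers, z is the direction in which the jaws open and shut, and the axes are right-handed (so a half turn about x gives the same grasp; the last joint's range is limited). The gripper opens to 85 mm and grips with 20 to 120 N. Pads are 22 mm wide; open, the fingers measure 114 mm over their backs; the gripper's body (76 mm by 85 mm) begins 54 mm behind the grasp point. The pads swing forward as they close: fully open they stand 13 mm farther back than shut.
Start: joints at [1.127, 0.615, -0.013, 1.423, 0.008, 1.103, -0.04], TCP at [263.745, -594.056, 250.297] pointing down, gripper open.
Joint ranges: [-3.12, 3.12], [-0.3, 2.06], [-1.34, 1.32], [0.26, 2.42], [-1.36, 4.5], [0.01, 1.98], [-2.84, 2.84]. Speed limits (rad/s): [2.79, 2.79, 3.14, 3.14, 3.14, 3.14, 3.14].

### API

Orientations are given as a 3x3 rotation matrix whose columns are the frame's x, y, z axes.
In Python, from station import env gives the robot as it stands.
- The arm moves only by the tool apply_moves, never from a script. Its arguments are lists of equal length, an entry for each row: "jaw": the closure, from 0 (fully open) to 1 (shut); "delta_pos": the shift along the tool's x, y, z in mm, a list of three; "twist": the turn, a rotation vector about the tool's x, y, z in degrees, a list of three. In form: {"jaw": [jaw, ...], "delta_pos": [[dx, dy, dz], ...], "twist": [[ax, ay, az], ...]}. A call has 1 to 12 rows; each row is the pose to reach, as a shift and turn from the pose commanded when the call began, along the tool's axes at that moment; what a row does not reach only later rows make up. A row lasts 1/10 s, in which the tool goes at most 50 mm and 8.59 degrees, less where a joint would pass 70% of its speed; a pose out of reach is approached as far as the arm can. A call with a gripper value outside its range is refused whole. The fingers move at their own pace and stop on an object; "grip_force" is the grip in N (left out, the last holds). Time passes only in rows, so rows that repeat a pose let the fingers close. It gives the time, the measured TCP pose, the force and the opening at its end, in the units of the state.
- env.observe(): the state, without advancing time (a new reading comes with each control period).
- env.grab_frame(name): name is "side" or "top"; returns a dict with "frame" (480x640x3 uint8, red, green, blue), "mtx" (3x3 intrinsics, pixels), "pose" (4x4, takes a point from camera to world coordinates). Camera axes: x right, y down, z forward; pixel columns grow to the right and rows downward; lengths in mm; the calibration is good to about 2 mm. A picture is of the moment at which its call begins. There is no depth.
- env.finish_job(): hands the job in, once; it reports no verdict.
The state is a dict: "t": time; "qpos": joint angles; "joint_vel": joint speeds; "joint_efforts": joint torques, N m; "position": TCP position; "eef_rot": TCP orientation; "contact_force": force on the tool from outside, world axes, zero at the start; "wrist_torque": the same for the moment, N m; "width": finger opening in mm.
Only numpy, scipy, OpenCV 4.12 (cv2) and the standard library are available. Lean on these libraries where they do the work, as an engineer would, in place of code of your own. Each camera call takes 0.05 s, during which the arm holds its last target.

## Working session

There is one attempt and no reset: what is moved stays moved. The work goes in short steps, Python scripts to look and compute and a tool call to move; the robot and the scene stay as the last step left them, time stands still between calls to the robot, and variables do not carry over. Pictures are saved under pics/ and viewed, and the job is handed in when it is done.

Besides the shell and the picture viewer there is one more tool, called after "Call:" as name(argument=value, ...) on one line, values as JSON. apply_moves: Moves the arm, as the interface text tells. Its arguments: {"type":"object","properties":{"jaw":{"type":"array","items":{"type":"number"}},"delta_pos":{"type":"array","items":{"type":"array","items":{"type":"number"}}},"twist":{"type":"array","items":{"type":"array","items":{"type":"number"}}},"grip_force":{"type":"number"}},"required":["jaw","delta_pos","twist"]}

```bash
mkdir -p pics; ls; python3 - <<'E'
from station import env
import cv2,numpy as np
s=env.observe()
for k,v in s.items(): print(k,np.round(v,3).tolist())
for n in("side","top"):
    f=env.grab_frame(n); cv2.imwrite(f"pics/{n}0.png",f["frame"][:,:,::-1]); np.savez(f"{n}0.npz",**f)
    print(n,f["mtx"].tolist(),np.round(f["pose"],3).tolist())
E
```

```text
pics
t 0.0
qpos [1.126, 0.616, -0.013, 1.425, 0.008, 1.103, -0.04]
joint_vel [-0.002, -0.0, -0.001, 0.001, -0.0, 0.0, 0.0]
joint_efforts [0.0, -46.922, 0.259, -17.103, 0.01, 0.009, -0.0]
position [263.458, -593.392, 249.131]
eef_rot [[-0.001, 0.914, 0.406], [0.002, 0.406, -0.914], [-1.0, 0.0, -0.003]]
contact_force [0.254, 0.96, -0.381]
wrist_torque [0.037, -0.023, 0.001]
width 85.352
side [[554.0125341411695, 0.0, 314.3690323291975], [0.0, 554.0125341411695, 241.14990489564448], [0.0, 0.0, 1.0]] [[0.931, -0.257, 0.259, 361.665], [-0.365, -0.666, 0.651, -638.454], [0.005, -0.7, -0.714, 733.201], [0.0, 0.0, 0.0, 1.0]]
top [[467.1430962146465, 0.0, 317.7002867293298], [0.0, 467.1430962146465, 243.85315575678362], [0.0, 0.0, 1.0]] [[0.01, -0.996, 0.084, 543.696], [-1.0, -0.008, 0.028, -72.003], [-0.028, -0.084, -0.996, 846.504], [0.0, 0.0, 0.0, 1.0]]
```

View pics/side0.png

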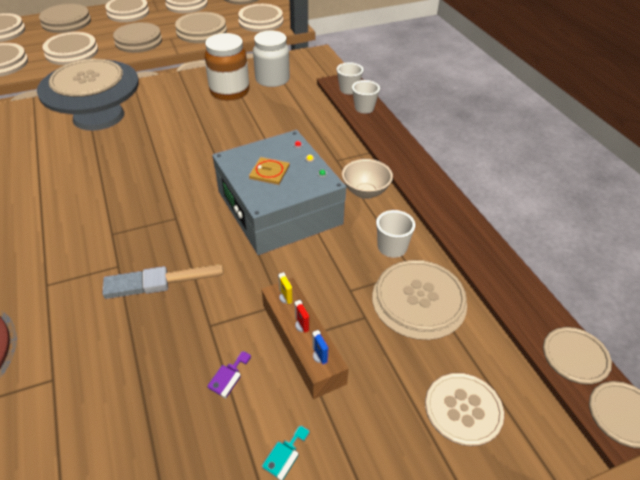

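View pics/top0.png

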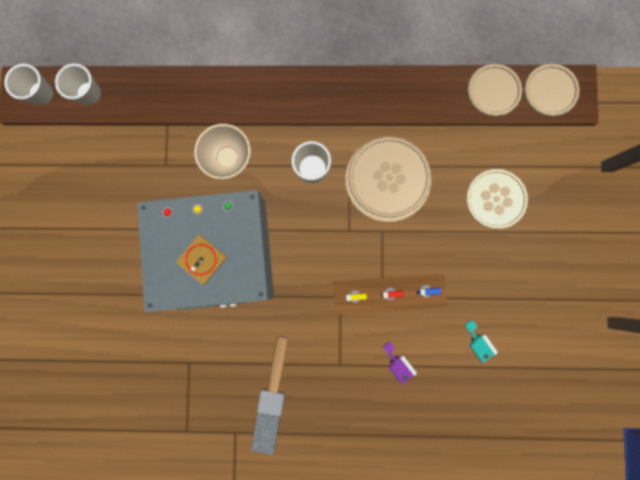

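Candidates, by top-view pixel:
- Red bow in the rack at (394,294).
- Rack neighbours: yellow (356,297) and blue (430,292).
- Loose look-alikes: purple (401,368) and turquoise (483,347).
- The side view also shows a dark-red round thing at its left edge, (0,345).

I choose the red bow in the middle hole, and will check it in a crop.

```bash
python3 - <<'E'
import cv2,numpy as np
def crop(n,x0,x1,y0,y1):
    im=cv2.imread(f"pics/{n}0.png")[y0:y1,x0:x1]
    return cv2.resize(im,(390,390*(y1-y0)//(x1-x0)),interpolation=cv2.INTER_CUBIC)
a=[crop("top",325,455,262,322),crop("side",255,355,260,395),crop("top",165,240,225,295),crop("side",240,300,150,190)]
def pad(i,h): return cv2.copyMakeBorder(i,0,max(0,h-i.shape[0]),0,10,cv2.BORDER_CONSTANT)
h=max(i.shape[0] for i in a[:2])
cv2.imwrite("pics/crop1.png",np.hstack([pad(a[0],h),pad(a[1],h)]))
h=max(i.shape[0] for i in a[2:])
cv2.imwrite("pics/crop2.png",np.hstack([pad(a[2],h),pad(a[3],h)]))
E
```

```text
(no output)
```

View pics/crop1.png

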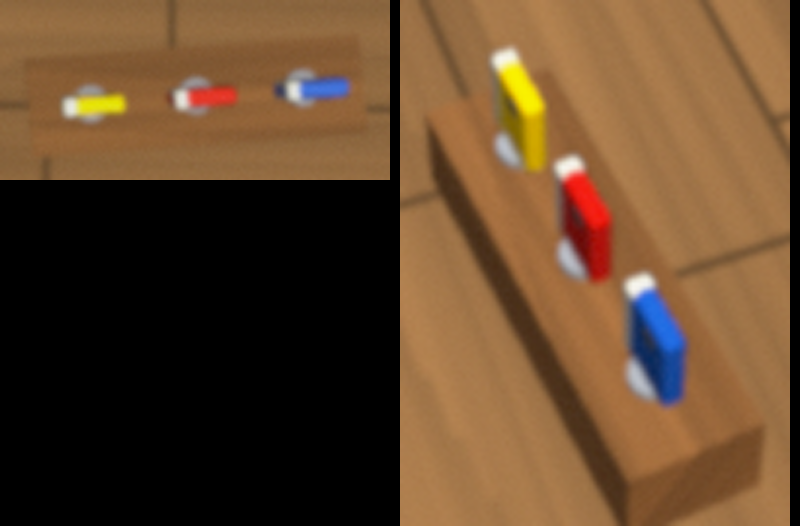

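View pics/crop2.png

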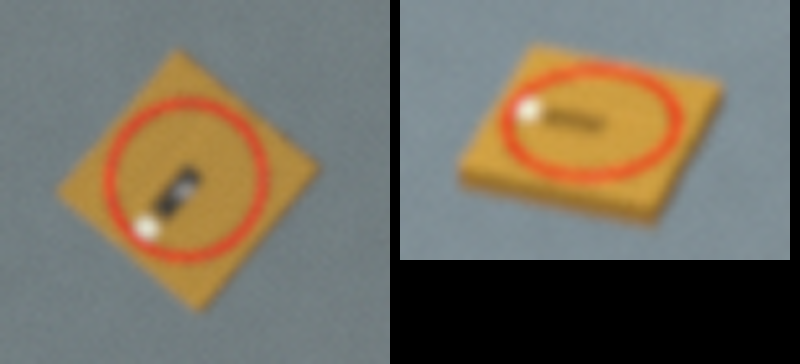

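The crops confirm it. The middle key has a red bow, with its white edge towards the yellow key (image left, so about +y). The lock's white mark lies lower-left of the ring, at about (193,269) in the top view. Now I'll measure both.

```bash
cat > h.py <<'E'
import cv2,numpy as np
def load(n): return dict(np.load(n+".npz"))
def ray(f,uv):
    uv=np.atleast_2d(uv).astype(float); M=f["mtx"]
    d=np.c_[(uv[:,0]-M[0,2])/M[0,0],(uv[:,1]-M[1,2])/M[1,1],np.ones(len(uv))]@f["pose"][:3,:3].T
    return f["pose"][:3,3],d
def onz(f,uv,z):
    o,d=ray(f,uv); t=(z-o[2])/d[:,2]; return (o+d*t[:,None])[:,:2]
def proj(f,P):
    P=np.atleast_2d(P).astype(float); c=(P-f["pose"][:3,3])@f["pose"][:3,:3]
    return np.c_[c[:,0]/c[:,2]*f["mtx"][0,0]+f["mtx"][0,2],c[:,1]/c[:,2]*f["mtx"][1,1]+f["mtx"][1,2]]
def tri(fs,uvs):
    A=np.zeros((3,3));b=np.zeros(3)
    for f,uv in zip(fs,uvs):
        o,d=ray(f,uv);d=d[0]/np.linalg.norm(d[0]);Q=np.eye(3)-np.outer(d,d);A+=Q;b+=Q@o
    p=np.linalg.solve(A,b)
    return p,[np.linalg.norm(np.cross(p-ray(f,uv)[0],ray(f,uv)[1][0]/np.linalg.norm(ray(f,uv)[1][0]))) for f,uv in zip(fs,uvs)]
def hsv(f): return cv2.cvtColor(f["frame"],cv2.COLOR_RGB2HSV).astype(int)
def redmask(f,s=170,v=90,hw=8):
    h=hsv(f); return (((h[...,0]<hw)|(h[...,0]>172))&(h[...,1]>s)&(h[...,2]>v)).astype(np.uint8)
def blobs(m,mn=8):
    n,l,st,c=cv2.connectedComponentsWithStats(m)
    return [(st[i].tolist(),c[i].round(2).tolist(),l==i) for i in range(1,n) if st[i][4]>=mn]
E
python3 - <<'E'
from h import *
T=load("top0");S=load("side0")
def box(f,r):  # window x0,x1,y0,y1
    m=np.zeros(f["frame"].shape[:2],np.uint8);m[r[2]:r[3],r[0]:r[1]]=1;return m
for n,f,keyr,ringr,in (("top",T,(375,415,280,305),(175,230,230,290)),("side",S,(285,320,290,340),(240,300,150,190))):
    h=hsv(f)
    # ring
    m=redmask(f,s=185,v=120,hw=7)&box(f,ringr)
    pts=np.argwhere(m)[:,::-1].astype(np.float32)
    w=onz(f,pts,102).astype(np.float32)
    c,r=cv2.minEnclosingCircle(w); e=cv2.fitEllipse(w); print(n,"ring",len(pts),np.round(w.mean(0),1),np.round(c,1),round(r,1),np.round(e[0],1),np.round(e[1],1))
    wm=((h[...,1]<70)&(h[...,2]>170)).astype(np.uint8)
    for s,cc,_ in blobs(wm&box(f,ringr),3): print(" white",s,cc,onz(f,cc,102).round(1))
    dk=((h[...,2]<95)).astype(np.uint8)&box(f,ringr)
    for s,cc,_ in blobs(dk,3): print(" dark",s,cc,onz(f,cc,102).round(1))
    # plate
    pl=((h[...,0]>8)&(h[...,0]<28)&(h[...,1]>130)).astype(np.uint8)&box(f,ringr)|m
    pl=cv2.morphologyEx(pl,cv2.MORPH_CLOSE,np.ones((7,7),np.uint8))
    cs=max(cv2.findContours(pl,0,1)[0],key=cv2.contourArea)[:,0]
    wr=cv2.minAreaRect(onz(f,cs,102).astype(np.float32));print(" plate",np.round(wr[0],1),np.round(wr[1],1),wr[2])
    for nm,lo,hi,rr in (("red",None,None,keyr),("yel",24,36,None),("blu",105,125,None)):
        if nm=="red": mm=redmask(f)&box(f,keyr)
        else: mm=((h[...,0]>lo)&(h[...,0]<hi)&(h[...,1]>180)&(h[...,2]>90)).astype(np.uint8)
        for s,cc,_ in blobs(mm,15): print(" ",nm,s,cc,onz(f,cc,88).round(1))
    for s,cc,_ in blobs(wm,4):
        if s[4]<60: print("  w",s,cc,onz(f,cc,88).round(1))
E
```

```text
top ring 8 [576.6 147.6] [580.  137.5] 24.0 [580.2 137.5] [46.2 48.3]
 white [191, 267, 4, 4, 11] [192.82, 268.18] [[565.6 149.3]]
 dark [200, 258, 2, 2, 3] [200.67, 258.67] [[581.  137.1]]
 dark [196, 263, 3, 3, 8] [196.88, 263.88] [[572.6 143. ]]
 plate [580.  136.8] [56.8 55.9] 51.2437744140625
  red [389, 291, 15, 7, 81] [396.33, 293.72] [[ 528.1 -177.7]]
  yel [195, 206, 5, 6, 26] [197.0, 208.5] [[664.6 149.7]]
  yel [352, 294, 15, 6, 73] [359.21, 296.47] [[ 523.  -118.1]]
  w [487, 64, 16, 2, 20] [494.3, 64.6] [[ 909.6 -341.8]]
  w [543, 64, 18, 2, 20] [551.0, 64.5] [[ 909.5 -435. ]]
  w [408, 194, 9, 11, 28] [411.82, 199.96] [[ 680.7 -203.5]]
  w [401, 197, 8, 12, 29] [403.72, 202.28] [[ 676.8 -190.3]]
  w [191, 267, 4, 4, 11] [192.82, 268.18] [[566.  153.5]]
  w [421, 289, 5, 7, 27] [422.81, 291.85] [[ 531.5 -220. ]]
  w [383, 292, 5, 7, 25] [385.12, 294.96] [[ 525.9 -159.7]]
  w [346, 295, 4, 6, 22] [347.64, 297.5] [[521.2 -99.5]]
  w [221, 305, 4, 3, 10] [222.3, 305.8] [[505.5 103.3]]
  w [231, 304, 4, 3, 9] [232.44, 304.67] [[507.6  86.8]]Traceback (most recent call last):
  File "<stdin>", line 11, in <module>
cv2.error: OpenCV(4.12.0) /io/opencv/modules/imgproc/src/shapedescr.cpp:361: error: (-201:Incorrect size of input array) There should be at least 5 points to fit the ellipse in function 'fitEllipseNoDirect'
```

```bash
python3 - <<'E'
from h import *
T=load("top0");S=load("side0")
def box(f,r):
    m=np.zeros(f["frame"].shape[:2],np.uint8);m[r[2]:r[3],r[0]:r[1]]=1;return m
for n,f,keyr,ringr,in (("top",T,(375,415,280,305),(175,230,230,290)),("side",S,(285,320,290,340),(240,300,150,190))):
    h=hsv(f); R=f["frame"].astype(int)
    m=((R[...,0]-R[...,1]>110)&(R[...,1]<115)).astype(np.uint8)&box(f,ringr)
    pts=np.argwhere(m)[:,::-1].astype(np.float32)
    w=onz(f,pts,102).astype(np.float32)
    if len(w)>5:
        A=np.c_[2*w,np.ones(len(w))];s=np.linalg.lstsq(A,(w**2).sum(1),rcond=None)[0]
        print(n,"ring",len(w),s[:2].round(1),np.sqrt(s[2]+s[0]**2+s[1]**2).round(1))
    pl=((h[...,0]>3)&(h[...,0]<30)&(h[...,1]>110)&(h[...,2]>(175 if n=="side" else 100))).astype(np.uint8)&box(f,ringr)|m
    pl=cv2.morphologyEx(pl,cv2.MORPH_CLOSE,np.ones((7,7),np.uint8))
    cs=max(cv2.findContours(pl,0,1)[0],key=cv2.contourArea)[:,0]
    wr=cv2.minAreaRect(onz(f,cs,102).astype(np.float32));print(" plate",np.round(wr[0],1),np.round(wr[1],1),wr[2])
    wm=((h[...,1]<70)&(h[...,2]>170)).astype(np.uint8)
    for s,cc,_ in blobs(wm&box(f,ringr),2): print(" mark",s,cc,onz(f,cc,102).round(1))
    for nm in("red","yel","blu"):
        if nm=="red": mm=redmask(f,v=(200 if n=="side" else 90))&box(f,keyr)
        elif nm=="yel": mm=((h[...,0]>24)&(h[...,0]<36)&(h[...,1]>180)&(h[...,2]>(200 if n=="side" else 90))).astype(np.uint8)
        else: mm=((h[...,0]>100)&(h[...,0]<125)&(h[...,1]>150)&(h[...,2]>(190 if n=="side" else 90))).astype(np.uint8)
        for s,cc,_ in blobs(mm,12):print("  ",nm,s,cc,onz(f,cc,88).round(1))
    wm=((h[...,1]<90)&(h[...,2]>200)).astype(np.uint8)
    if n=="side":
      for s,cc,_ in blobs(wm&box(f,(260,340,260,370)),4): print("  w",s,cc,onz(f,cc,88).round(1))
# pixel of yellow key / red values side
print(S["frame"][295:335:4,300:310:3].tolist()[:3])
E
```

```text
top ring 98 [580.3 137.6] 23.8
 plate [580.1 136.7] [57.6 57.2] 51.17564010620117
 mark [191, 267, 4, 4, 11] [192.82, 268.18] [[565.6 149.3]]
   red [389, 291, 15, 7, 81] [396.33, 293.72] [[ 528.1 -177.7]]
   yel [195, 206, 5, 6, 26] [197.0, 208.5] [[664.6 149.7]]
   yel [352, 294, 15, 6, 73] [359.21, 296.47] [[ 523.  -118.1]]
   blu [426, 289, 14, 5, 58] [432.72, 290.98] [[ 533.1 -235.9]]
side ring 76 [581.1 141.3] 24.0
 plate [580.4 139.8] [58.  56.6] 51.73341369628906
 mark [259, 166, 2, 2, 4] [259.5, 166.5] [[566.5 152.7]]
   red [298, 305, 11, 14, 78] [302.94, 311.17] [[ 528.1 -176.6]]
   yel [307, 156, 5, 4, 16] [309.44, 157.38] [[668.7 162.9]]
   yel [281, 277, 10, 13, 77] [285.79, 282.96] [[ 522.6 -117.1]]
   blu [316, 335, 11, 15, 76] [321.25, 342.05] [[ 533.  -235.6]]
  w [279, 272, 6, 6, 22] [281.41, 274.36] [[522.  -98.4]]
  w [295, 300, 7, 6, 24] [297.83, 302.21] [[ 526.8 -158.4]]
  w [313, 331, 7, 5, 27] [315.7, 332.78] [[ 531.5 -218.4]]
[[[144, 96, 55], [153, 107, 65], [173, 123, 76], [172, 125, 77]], [[152, 120, 95], [144, 96, 55], [158, 111, 69], [172, 125, 77]], [[243, 190, 176], [145, 93, 58], [145, 99, 56], [165, 117, 70]]]
```

```bash
cat >> h.py <<'E'
from scipy.spatial.transform import Rotation as Ro
def Rt(yaw):  # tool down, jaw z axis at yaw deg
    a=np.radians(yaw); z=np.array([np.cos(a),np.sin(a),0]);x=np.array([0,0,-1.]);return np.c_[x,np.cross(z,x),z]
def go(p0,R0,p1,R1):
    p0,p1=map(np.asarray,(p0,p1)); print("dpos",(R0.T@(p1-p0)).round(2).tolist(),"twist",np.degrees(Ro.from_matrix(R0.T@R1).as_rotvec()).round(2).tolist())
def apply(p0,R0,d,tw): return np.asarray(p0)+R0@np.asarray(d), R0@Ro.from_rotvec(np.radians(tw)).as_matrix()
def yaw(R): return np.degrees(np.arctan2(R[1,2],R[0,2]))
E
python3 - <<'E'
from h import *
from station import env
s=env.observe();R=np.array(s["eef_rot"]);print(yaw(R),s["position"].round(1),R.round(4).tolist())
go(s["position"],R,[527.4,-172.4,150],Rt(4.9))
E
```

```text
-66.06015451507385 [ 263.5 -593.5  249.2] [[-0.001, 0.914, 0.4058], [0.0021, 0.4058, -0.914], [-1.0, -0.0, -0.0024]]
dpos [99.87, 412.1, -277.53] twist [-70.96, -0.12, -0.08]
```

Call:
apply_moves(jaw=[0,0,0,0,0,0,0,0,0,0,0,0], delta_pos=[[0,41,-28],[0,82,-56],[0,123,-84],[10,165,-112],[20,206,-140],[40,247,-168],[60,288,-196],[80,330,-224],[90,371,-252],[100,412,-277.5],[100,412,-277.5],[100,412,-277.5]], twist=[[-8,0,0],[-16,0,0],[-24,0,0],[-32,0,0],[-40,0,0],[-48,0,0],[-56,0,0],[-64,0,0],[-71,0,0],[-71,0,0],[-71,0,0],[-71,0,0]])

```text
t: 1.3
position: [528.6, -169.8, 149.6]
eef_rot: [[-0.001, -0.092, 0.996], [0.002, 0.996, 0.092], [-1.0, 0.002, -0.001]]
contact_force: [-0.1, -0.7, -0.1]
width: 85.5
```

```bash
python3 - <<'E'
from h import *
from station import env
for n in("side","top"):
    f=env.grab_frame(n); np.savez(f"{n}1.npz",**f); cv2.imwrite(f"pics/{n}1.png",f["frame"][:,:,::-1])
s=env.observe();R=np.array(s["eef_rot"]);print(s["t"],yaw(R),s["position"].round(1),s["width"],R.round(4).tolist(),s["contact_force"],s["qpos"].round(2))
go(s["position"],R,[527.4,-172.4,74],Rt(4.9))
E
```

```text
1.4 4.8455497770790235 [ 526.8 -174.9  150.1] 85.47240417822889 [[-0.0016, -0.0845, 0.9964], [-0.0014, 0.9964, 0.0845], [-1.0, -0.0013, -0.0017]] [ 1.22031559 -1.19359872  0.13292569] [ 0.49  0.61 -0.33  1.81  0.27  0.77  0.1 ]
dpos [76.07, 2.55, 0.99] twist [-0.05, -0.1, 0.07]
```

View pics/side1.png

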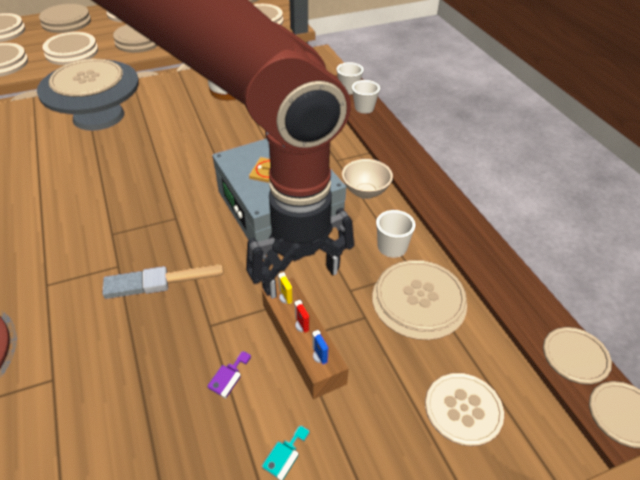

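The side view shows the open gripper above the rack, fingers near (262,270) and (335,262), with all the keys untouched. I'll let it settle and come partway down.

Call:
apply_moves(jaw=[0,0,0,0], delta_pos=[[15,0,0],[30,0,0],[30,0,0],[30,0,0]], twist=[[0,0,0],[0,0,0],[0,0,0],[0,0,0]])

```text
t: 1.8
position: [526.9, -175.5, 120.6]
eef_rot: [[-0.001, -0.083, 0.997], [-0.001, 0.997, 0.083], [-1.0, -0.001, -0.001]]
contact_force: [0.8, 0.0, -0.4]
width: 85.4
```

```bash
python3 - <<'E'
from h import *
from station import env
f=env.grab_frame("side"); np.savez(f"side2.npz",**f)
s=env.observe();R=np.array(s["eef_rot"]);print(s["t"],yaw(R),s["position"].round(1),s["contact_force"].round(1))
print(proj(f,[s["position"],[527.4,-172.4,68]]))
go(s["position"],R,[527.4,-172.4,74],Rt(4.9))
im=cv2.resize(f["frame"][200:400,200:400,::-1],(600,600),interpolation=cv2.INTER_CUBIC);cv2.imwrite("pics/side2.png",im)
E
```

```text
1.85 4.786827668313194 [ 527.5 -175.   121. ] [ 0.6  0.6 -0. ]
[[301.90465912 296.17366   ]
 [301.66101367 317.4442927 ]]
dpos [47.04, 2.63, 0.13] twist [-0.11, 0.04, 0.06]
```

View pics/side2.png

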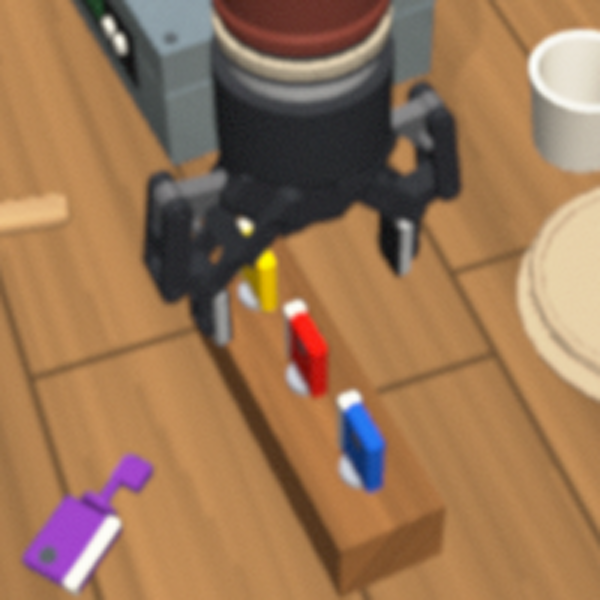

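The gripper straddles the red key, whose bow centre at about (302,316) matches my projection of (301.7,317.4). Now down, then close.

Call:
apply_moves(jaw=[0,0,0,0,0,0], delta_pos=[[10,2.5,0],[20,2.5,0],[32,2.5,0],[42,2.5,0],[47,2.5,0],[47,2.5,0]], twist=[[0,0,0],[0,0,0],[0,0,0],[0,0,0],[0,0,0],[0,0,0]])

```text
t: 2.45
position: [526.8, -170.5, 72.1]
eef_rot: [[-0.002, -0.086, 0.996], [0.001, 0.996, 0.086], [-1.0, 0.001, -0.002]]
contact_force: [-0.4, -0.0, -0.8]
width: 85.3
```

Call:
apply_moves(jaw=[0.4,0.7,0.85,1,1,1,1,1,1,1], delta_pos=[[0,0,0],[0,0,0],[0,0,0],[0,0,0],[0,0,0],[0,0,0],[0,0,0],[0,0,0],[0,0,0],[0,0,0]], twist=[[0,0,0],[0,0,0],[0,0,0],[0,0,0],[0,0,0],[0,0,0],[0,0,0],[0,0,0],[0,0,0],[0,0,0]], grip_force=30)

```text
t: 3.45
position: [527.7, -170.8, 73.6]
eef_rot: [[0.001, -0.086, 0.996], [-0.0, 0.996, 0.086], [-1.0, -0.0, 0.001]]
contact_force: [-0.5, 0.7, 4.2]
width: 9.6
```

```bash
python3 - <<'E'
from h import *
from station import env
f=env.grab_frame("side"); np.savez(f"side3.npz",**f)
s=env.observe();R=np.array(s["eef_rot"]);print(s["t"],yaw(R),s["position"].round(1),s["contact_force"].round(1),s["width"],s["wrist_torque"].round(2))
im=cv2.resize(f["frame"][200:400,200:400,::-1],(600,600),interpolation=cv2.INTER_CUBIC);cv2.imwrite("pics/side3.png",im)
E
```

```text
3.5 4.943383451234359 [ 527.7 -170.8   73.6] [-0.1  0.   3.5] 9.296247964044007 [ 0.02  0.06 -0.03]
```

View pics/side3.png

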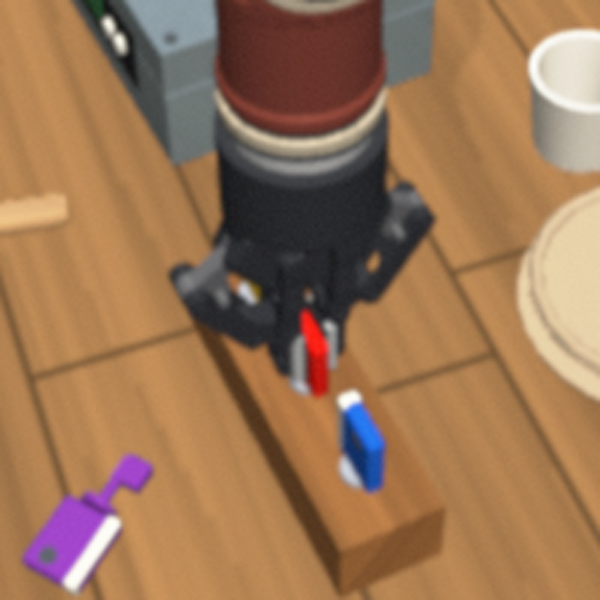

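The grip is closed on the red bow (9.3 mm opening, about the 10 mm bow). Blue is untouched. I'll firm up the grip and lift straight up.

Call:
apply_moves(jaw=[1,1,1,1,1,1,1,1,1,1,1], delta_pos=[[0,0,0],[0,0,0],[-5,0,0],[-12,0,0],[-20,0,0],[-35,0,0],[-55,0,0],[-80,0,0],[-105,0,0],[-115,0,0],[-115,0,0]], twist=[[0,0,0],[0,0,0],[0,0,0],[0,0,0],[0,0,0],[0,0,0],[0,0,0],[0,0,0],[0,0,0],[0,0,0],[0,0,0]], grip_force=90)

```text
t: 4.6
position: [528.3, -170.9, 189.9]
eef_rot: [[0.003, -0.086, 0.996], [-0.001, 0.996, 0.086], [-1.0, -0.001, 0.003]]
contact_force: [-0.3, 0.2, 0.1]
width: 8.7
```

```bash
python3 - <<'E'
from h import *
from station import env
f=env.grab_frame("side"); np.savez(f"side4.npz",**f)
s=env.observe();R=np.array(s["eef_rot"]);print(s["t"],yaw(R),s["position"].round(1),s["contact_force"].round(1),s["width"],s["wrist_torque"].round(2),R.round(3).tolist())
a=np.radians(141.3);ux=np.array([np.cos(a),np.sin(a)])
go(s["position"],R,[*(np.array([580.3,138])+1.2*-ux*0),190],Rt(51.3))
cv2.imwrite("pics/side4.png",cv2.resize(f["frame"][150:350,200:400,::-1],(600,600),interpolation=cv2.INTER_CUBIC))
E
```

```text
4.65 4.929859704089141 [ 527.3 -170.8  188.5] [-0.1  0.2 -1.6] 8.878288404330531 [-0.   -0.01 -0.05] [[0.0, -0.086, 0.996], [-0.0, 0.996, 0.086], [-1.0, -0.0, 0.0]]
dpos [-1.58, 303.13, 79.3] twist [-46.37, 0.02, 0.02]
```

View pics/side4.png

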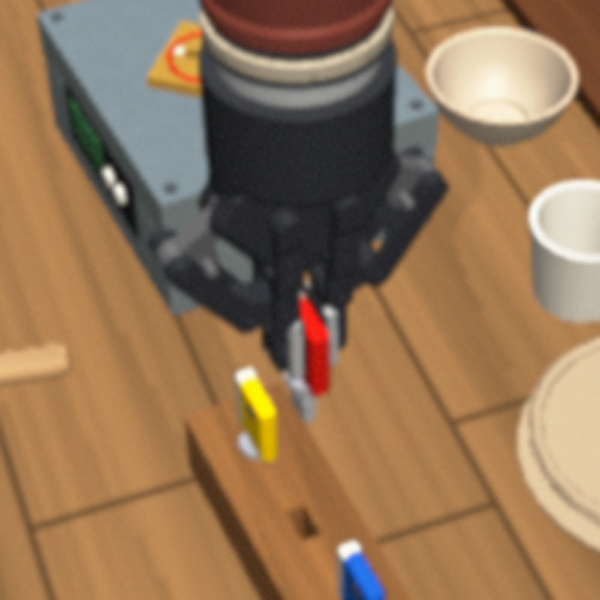

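The key is clear of the rack, hanging straight in the grip, and the other two are undisturbed. Next, above the lock.

Call:
apply_moves(jaw=[1,1,1,1,1,1,1,1,1,1,1,1], delta_pos=[[-2,30,8],[-2,65,17],[-2,100,26],[-2,140,37],[-2,180,47],[-2,220,58],[-2,255,67],[-2,285,75],[-2,298,78],[-2,303,79],[-2,303,79],[-2,303,79]], twist=[[-5,0,0],[-11,0,0],[-17,0,0],[-23,0,0],[-29,0,0],[-35,0,0],[-40,0,0],[-44,0,0],[-46.4,0,0],[-46.4,0,0],[-46.4,0,0],[-46.4,0,0]])

```text
t: 5.85
position: [580.1, 135.3, 189.8]
eef_rot: [[-0.001, -0.779, 0.627], [-0.002, 0.627, 0.779], [-1.0, -0.001, -0.002]]
contact_force: [0.2, 0.1, -0.6]
width: 8.8
```

```bash
python3 - <<'E'
from h import *
from station import env
for n in("side","top"):
    f=env.grab_frame(n); np.savez(f"{n}5.npz",**f)
    if n=="side": S=f
    else: T=f
s=env.observe();R=np.array(s["eef_rot"]);print(s["t"],yaw(R),s["position"].round(1),s["contact_force"].round(1),s["width"],s["wrist_torque"].round(2),R.round(3).tolist())
print(proj(S,[s["position"],s["position"]-[0,0,60],[580.5,138.5,102]]))
a=cv2.resize(S["frame"][90:200,210:320,::-1],(400,400),interpolation=cv2.INTER_CUBIC)
b=cv2.resize(T["frame"][200:320,140:260,::-1],(400,400),interpolation=cv2.INTER_CUBIC)
cv2.imwrite("pics/s5.png",np.hstack([a,b]))
E
```

```text
5.95 51.143180765908944 [580.2 135.5 190.1] [-0.1  0.5 -1. ] 8.84506334525849 [-0.03 -0.    0.02] [[-0.0, -0.779, 0.627], [-0.002, 0.627, 0.779], [-1.0, -0.001, -0.002]]
[[266.81666001 129.48114216]
 [268.71271361 157.80822336]
 [269.17200214 169.28438215]]
```

View pics/s5.png

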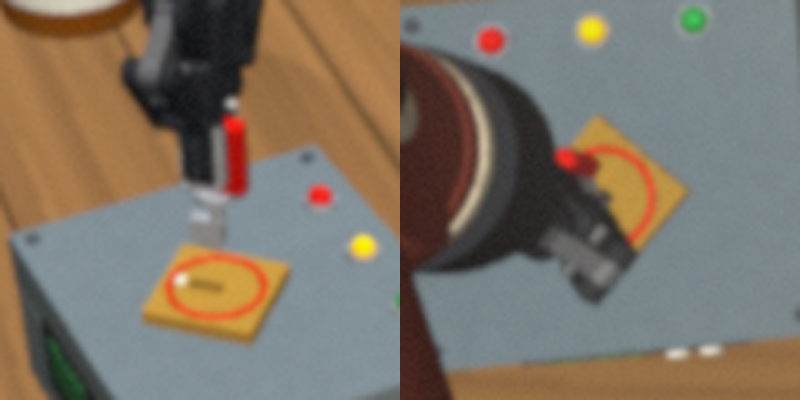

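The side crop shows the key upright above the plate, its blade tip at about (267,156) and the slot just below it. I'll go lower for a closer comparison.

Call:
apply_moves(jaw=[1,1,1,1], delta_pos=[[8,0,0],[15,0,0],[20,0,0],[20,0,0]], twist=[[0,0,0],[0,0,0],[0,0,0],[0,0,0]])

```text
t: 6.35
position: [579.4, 137.4, 169.1]
eef_rot: [[-0.002, -0.781, 0.625], [-0.001, 0.625, 0.781], [-1.0, 0.001, -0.002]]
contact_force: [-1.1, -0.2, 0.0]
width: 8.9
```

```bash
python3 - <<'E'
from h import *
from station import env
fs=[env.grab_frame("side") for _ in range(3)]
S=fs[0].copy(); S["frame"]=np.mean([f["frame"] for f in fs],0).astype(np.uint8); np.savez("side6.npz",**S)
s=env.observe();R=np.array(s["eef_rot"]);p=s["position"];print(s["t"],yaw(R),p.round(1),s["contact_force"].round(1))
S0=load("side0")
x0,y0,w=235,110,66
K=12
def up(F): return cv2.resize(F["frame"][y0:y0+w,x0:x0+w,::-1],(w*K,w*K),interpolation=cv2.INTER_CUBIC)
ux=R[:,1];uy=-R[:,2];uz=np.array([0,0,1.])
tip=p-[0,0,59.6]
a=up(S);b=up(S0)
def dot(im,P,c,r=3):
    for q in proj(S,P): cv2.circle(im,(int((q[0]-x0+.5)*K),int((q[1]-y0+.5)*K)),r,c,-1)
corners=[tip+ux*i+uy*j+uz*k for i in(-3,13) for j in(-3,3) for k in(0,16)]
dot(a,corners,(255,0,255)); dot(a,[tip+ux*i+uy*j+uz*k for i in(-17,17) for j in(-5,5) for k in(34,74)],(255,255,0))
cv2.imwrite("pics/s6a.png",cv2.resize(a,(600,600)));
cv2.imwrite("pics/s6b.png",cv2.resize(np.where(a==a,up(S),0),(600,600)))
E
```

```text
6.5 51.349520145005755 [580.2 138.1 170.4] [ 0.8 -0.5  0.1]
```

View pics/s6a.png

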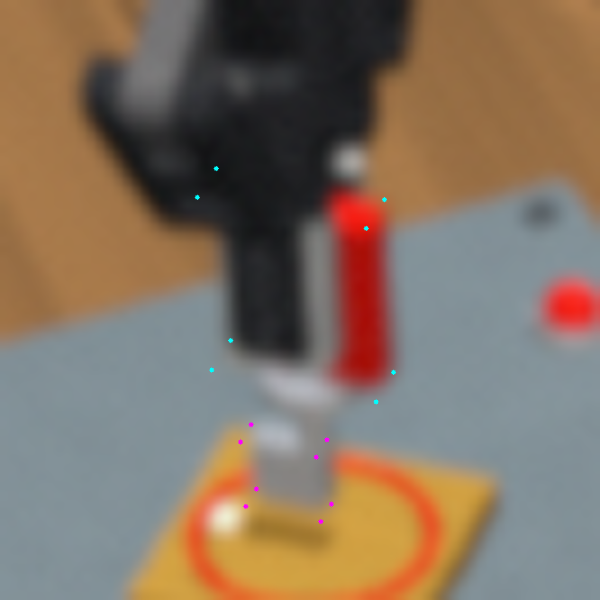

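View pics/s6b.png

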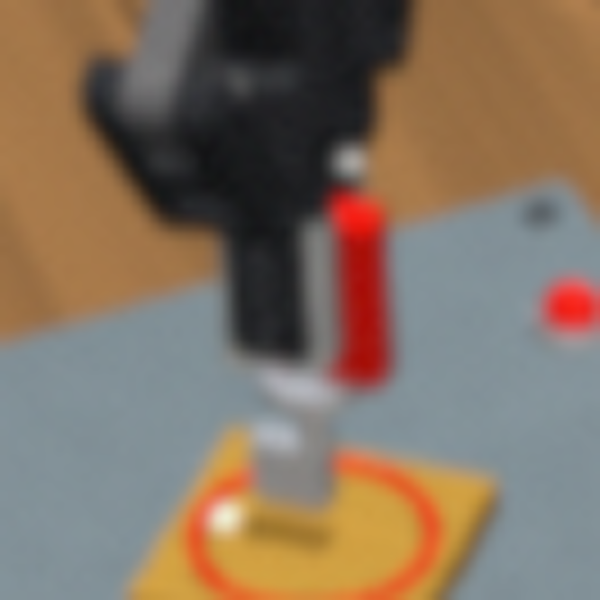

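```bash
python3 - <<'E'
from h import *
S=load("side6");S0=load("side0")
from scipy.ndimage import map_coordinates
K=12
def upv(F,x0,y0,w,h):
    return cv2.resize(F["frame"][y0:y0+h,x0:x0+w].astype(np.float32),(w*K,h*K),interpolation=cv2.INTER_CUBIC)
# slot in side0 & side6: value (R channel) lower than brass
for nm,F in(("0",S0),("6",S)):
    x0,y0,w,h=259,163,16,10
    im=upv(F,x0,y0,w,h)[...,0]
    print(nm,F["frame"][y0:y0+h,x0:x0+w,0].tolist()) if nm=="6" else 0
    m=(im<165).astype(np.uint8)
    for s,c,l in blobs(m,300):
        pts=np.argwhere(l)[:,::-1]
        uv=np.c_[(pts[:,0]+.5)/K-.5+x0,(pts[:,1]+.5)/K-.5+y0]
        W=onz(F,uv,102).astype(np.float32); r=cv2.minAreaRect(W); print(" slot",s,W.mean(0),np.round(r[0],2),np.round(r[1],1),round(r[2],1))
print("bit rows")
F=S["frame"].astype(int)
for v in range(156,170): print(v,[tuple(F[v,u]) for u in (264,267,270)], "R-B",(F[v,258:276,0]-F[v,258:276,2]).tolist())
E
```

```text
slot [45, 51, 92, 32, 1519] [576.1398 144.1549] [576.26 143.89] [ 4.8 14.8] 51.4
6 [[227, 228, 221, 195, 162, 142, 137, 136, 135, 134, 133, 131, 148, 184, 203, 210], [229, 225, 215, 196, 174, 156, 148, 144, 142, 140, 136, 141, 158, 189, 205, 208], [233, 228, 220, 203, 187, 174, 168, 164, 160, 155, 152, 157, 178, 197, 206, 207], [238, 235, 221, 197, 182, 179, 178, 176, 176, 174, 174, 180, 194, 205, 209, 209], [234, 229, 209, 179, 163, 164, 166, 169, 173, 176, 181, 186, 197, 206, 211, 210], [221, 219, 200, 175, 161, 161, 159, 160, 161, 163, 166, 173, 188, 203, 210, 211], [209, 210, 203, 190, 183, 180, 178, 173, 169, 165, 165, 170, 187, 203, 208, 210], [208, 209, 208, 204, 202, 201, 199, 195, 191, 186, 182, 187, 198, 206, 208, 208], [207, 208, 209, 209, 208, 209, 207, 205, 205, 203, 201, 203, 206, 208, 208, 208], [213, 211, 210, 210, 210, 209, 209, 208, 207, 209, 207, 209, 209, 208, 208, 209]]
 slot [53, 0, 103, 37, 2999] [582.55634 155.21327] [581.77 154.69] [ 9.  15.8] 69.0
 slot [46, 51, 89, 28, 1282] [575.9428  144.39973] [576.37 144.1 ] [ 4.3 14.1] 54.1
bit rows
156 [(np.int64(154)
[... 2478 characters left out ...]
np.int64(164), np.int64(123), np.int64(50)), (np.int64(173), np.int64(131), np.int64(57)), (np.int64(186), np.int64(143), np.int64(65))] R-B [69, 41, 51, 83, 107, 113, 114, 116, 116, 116, 114, 116, 121, 132, 140, 144, 142, 142]
168 [(np.int64(161), np.int64(121), np.int64(48)), (np.int64(161), np.int64(120), np.int64(48)), (np.int64(173), np.int64(131), np.int64(53))] R-B [96, 81, 87, 107, 116, 112, 113, 114, 115, 113, 115, 116, 120, 129, 139, 143, 143, 144]
169 [(np.int64(180), np.int64(137), np.int64(55)), (np.int64(169), np.int64(127), np.int64(51)), (np.int64(170), np.int64(127), np.int64(50))] R-B [129, 123, 126, 132, 131, 126, 125, 124, 121, 118, 116, 116, 120, 129, 138, 143, 144, 143]
```

```bash
python3 - <<'E'
from h import *
from station import env
T=env.grab_frame("top"); np.savez("top6.npz",**T)
s=env.observe();R=np.array(s["eef_rot"]);p=s["position"];print(s["t"],yaw(R),p.round(1))
ux=R[:,1];uy=-R[:,2];uz=np.array([0,0,1.]);tip=p-[0,0,59.6]-1.3*ux
x0,y0,w,K=175,220,60,10
im=cv2.resize(T["frame"][y0:y0+w,x0:x0+w,::-1],(w*K,w*K),interpolation=cv2.INTER_CUBIC)
def dot(P,c):
    for q in proj(T,P): cv2.circle(im,(int((q[0]-x0+.5)*K),int((q[1]-y0+.5)*K)),3,c,-1)
dot([tip+ux*-17+uy*j+uz*74 for j in(-5,5)],(255,255,0));dot([tip+ux*-17+uy*j+uz*34 for j in(-5,5)],(255,0,255))
dot([tip+ux*i+uy*j+uz*74 for i in(-8,) for j in(-5,5)],(255,255,0))
dot([[580.3,137.5,102],[580.3,140.7,102]],(0,255,0))
cv2.imwrite("pics/t6.png",im)
T0=load("top0");b=cv2.resize(T0["frame"][y0:y0+w,x0:x0+w,::-1],(w*K,w*K),interpolation=cv2.INTER_CUBIC)
# slot in top0 
g=cv2.resize(T0["frame"][250:275,188:215].astype(np.float32),(27*12,25*12),interpolation=cv2.INTER_CUBIC)[...,0]
m=((g<125)).astype(np.uint8)
for st,c,l in blobs(m,300):
    pts=np.argwhere(l)[:,::-1];W=onz(T0,np.c_[(pts[:,0]+.5)/12-.5+188,(pts[:,1]+.5)/12-.5+250],102).astype(np.float32);r=cv2.minAreaRect(W);print(st,np.round(r[0],2),np.round(r[1],1),r[2])
S0=load("side0")
g=cv2.resize(S0["frame"][163:173,259:275].astype(np.float32),(16*12,10*12),interpolation=cv2.INTER_CUBIC)[...,0]
for th in(175,185):
  for st,c,l in blobs((g<th).astype(np.uint8),300):
    pts=np.argwhere(l)[:,::-1];W=onz(S0,np.c_[(pts[:,0]+.5)/12-.5+259,(pts[:,1]+.5)/12-.5+163],102).astype(np.float32);r=cv2.minAreaRect(W);print("side",th,st,np.round(r[0],2),np.round(r[1],1),r[2])
E
```

```text
6.55 51.349210198800606 [580.3 138.1 170.6]
[81, 88, 104, 114, 5126] [576.22 140.24] [ 6.9 17.2] 50.479156494140625
[298, 269, 26, 31, 510] [557.88 115.77] [4.  3.4] 0.5536860227584839
side 175 [40, 46, 106, 42, 2762] [576.46 143.72] [ 7.1 16.8] 51.80405807495117
side 185 [36, 42, 116, 50, 4087] [576.83 143.75] [ 9.4 18.5] 52.547122955322266
```

View pics/t6.png

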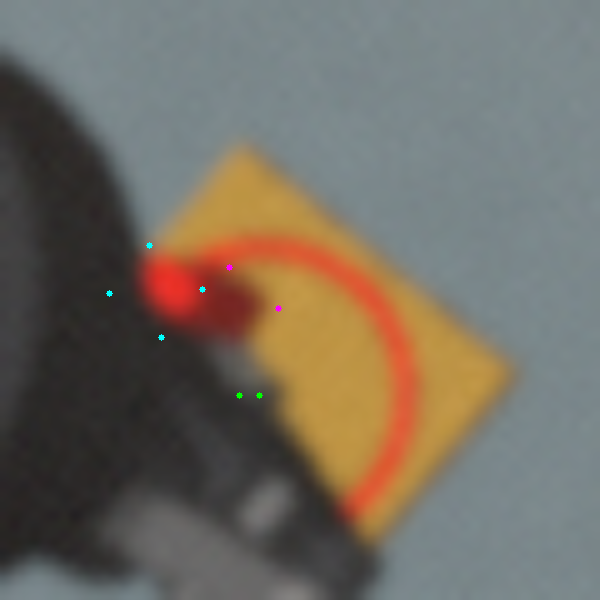

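Call:
apply_moves(jaw=[1,1,1,1], delta_pos=[[2,1,0.4],[5,2,0.8],[7,2,0.8],[7,2,0.8]], twist=[[0,0,0],[0,0,0],[0,0,0],[0,0,0]])

```text
t: 6.95
position: [578.7, 139.7, 162.9]
eef_rot: [[-0.001, -0.781, 0.625], [-0.0, 0.625, 0.781], [-1.0, 0.0, -0.001]]
contact_force: [-0.3, -0.6, -0.9]
width: 8.4
```

```bash
cat > look.py <<'E'
from h import *
from station import env
import sys
n=sys.argv[1]
S=env.grab_frame("side"); np.savez(f"side{n}.npz",**S)
s=env.observe();R=np.array(s["eef_rot"]);p=s["position"];print(s["t"],"yaw",yaw(R).round(2),p.round(2),"F",s["contact_force"].round(1),"M",s["wrist_torque"].round(3),"w",s["width"].round(2) if hasattr(s["width"],"round") else s["width"])
S0=load("side0")
x0,y0,w=240,130,50;K=12
up=lambda F:cv2.resize(F["frame"][y0:y0+w,x0:x0+w,::-1],(w*K,w*K),interpolation=cv2.INTER_CUBIC)
a=up(S)
# slot outline from side0 drawn
g=up(S0)[...,2]
m=np.zeros_like(g);m[(163-y0)*K:(173-y0)*K,(259-x0)*K:(275-x0)*K]=(g[(163-y0)*K:(173-y0)*K,(259-x0)*K:(275-x0)*K]<182)
cs=cv2.findContours(m,0,1)[0];cv2.drawContours(a,cs,-1,(0,255,0),1)
cv2.imwrite(f"pics/look{n}.png",a)
E
python3 look.py 7
```

```text
7.0 yaw 51.35 [578.89 139.77 163.12] F [-0.1 -0.1 -0.8] M [-0.022 -0.    -0.022] w 9.001118883484637
```

View pics/look7.png

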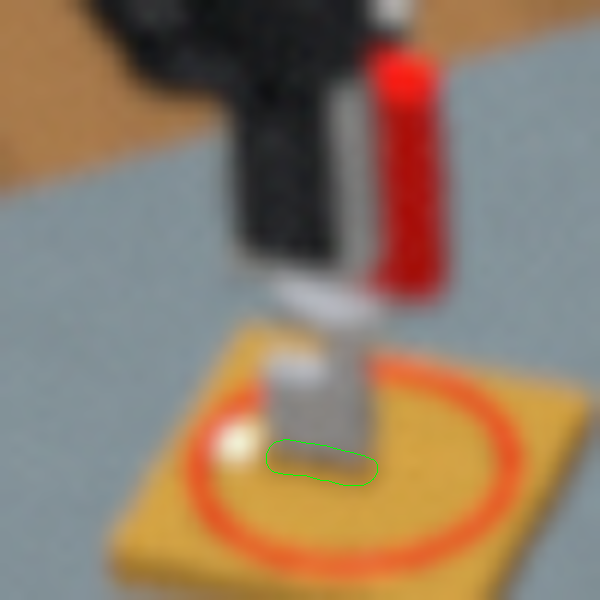

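The blade sits over the slot outline: bit columns about 268–378 against 266–377 for the slot, in 12x crop pixels. I'll descend gently.

Call:
apply_moves(jaw=[1,1,1,1], delta_pos=[[1,0,0],[2,0,0],[3,0,0],[4,0,0]], twist=[[0,0,0],[0,0,0],[0,0,0],[0,0,0]])

```text
t: 7.4
position: [579.0, 139.8, 159.3]
eef_rot: [[-0.0, -0.781, 0.625], [0.0, 0.625, 0.781], [-1.0, 0.0, 0.0]]
contact_force: [-0.8, 0.3, 0.4]
width: 9.3
```

```bash
python3 look.py 8
```

```text
7.45 yaw 51.34 [578.95 139.71 159.1 ] F [ 0.5  0.2 -0.1] M [0.017 0.016 0.019] w 8.598603194522939
```

View pics/look8.png

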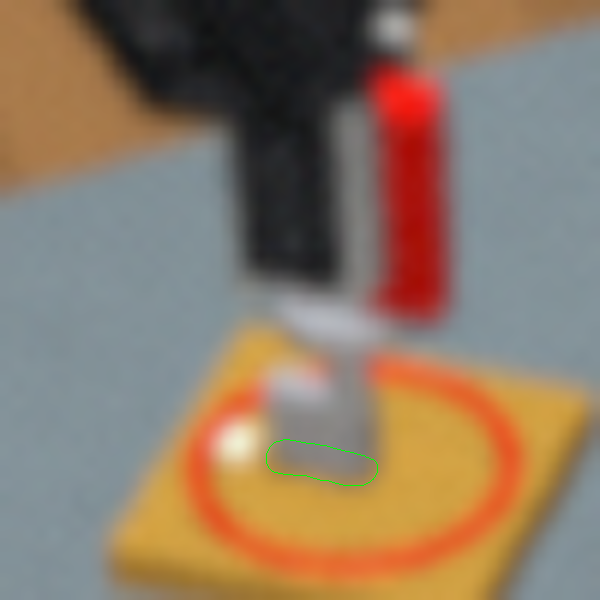

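Call:
apply_moves(jaw=[1,1,1,1,1], delta_pos=[[1,0,0],[2,0,0],[3,0,0],[4,0,0],[4,0,0]], twist=[[0,0,0],[0,0,0],[0,0,0],[0,0,0],[0,0,0]])

```text
t: 7.95
position: [578.9, 139.8, 155.1]
eef_rot: [[-0.0, -0.781, 0.625], [-0.0, 0.625, 0.781], [-1.0, 0.0, -0.0]]
contact_force: [-0.3, -0.5, -0.2]
width: 8.8
```

```bash
python3 look.py 9
```

```text
8.0 yaw 51.34 [578.98 139.77 155.26] F [-0.  -0.2 -1.9] M [ 0.02  -0.002  0.021] w 8.89797659381099
```

View pics/look9.png

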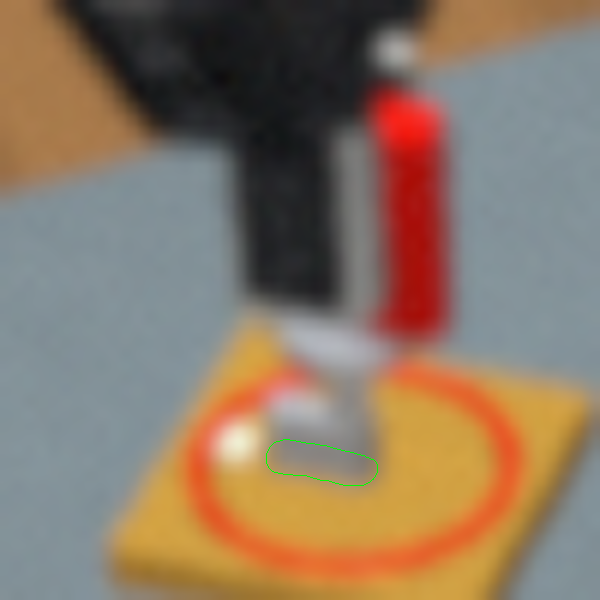

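The blade has gone into the slot with no side force, the shoulder of the bit now about 10 mm above the plate. Down to just before the first pins.

Call:
apply_moves(jaw=[1,1,1,1,1,1], delta_pos=[[1.5,0,0],[3,0,0],[4.5,0,0],[6,0,0],[7,0,0],[7,0,0]], twist=[[0,0,0],[0,0,0],[0,0,0],[0,0,0],[0,0,0],[0,0,0]])

```text
t: 8.6
position: [578.9, 139.8, 148.1]
eef_rot: [[-0.0, -0.781, 0.625], [0.0, 0.625, 0.781], [-1.0, 0.0, -0.0]]
contact_force: [0.2, -0.7, -1.1]
width: 8.9
```

```bash
python3 look.py 10
```

```text
8.65 yaw 51.34 [579.   139.81 148.25] F [-1.   0.1 -0.7] M [ 0.049  0.003 -0.023] w 9.201642634279324
```

Call:
apply_moves(jaw=[1,1,1,1,1,1], delta_pos=[[1,0,0],[2,0,0],[3,0,0],[4,0,0],[5,0,0],[5,0,0]], twist=[[1.5,0,0],[-1.5,0,0],[1.5,0,0],[-1.5,0,0],[1.5,0,0],[0,0,0]])

```text
t: 9.25
position: [579.3, 139.3, 144.5]
eef_rot: [[0.001, -0.78, 0.626], [-0.001, 0.626, 0.78], [-1.0, -0.002, -0.0]]
contact_force: [-0.9, -1.4, 4.1]
width: 8.6
```

```bash
python3 look.py 11
```

```text
9.3 yaw 51.38 [579.33 139.31 144.4 ] F [-1.4 -2.   5.2] M [-0.428  0.351 -0.006] w 8.722628935955457
```

First pins met (5 N). I'll keep working it down with small twists.

Call:
apply_moves(jaw=[1,1,1,1,1,1,1,1], delta_pos=[[1,0,0],[1,0,0],[2,0,0],[2,0,0],[3,0,0],[3,0,0],[3,0,0],[3,0,0]], twist=[[2,0,0],[-2,0,0],[2,0,0],[-2,0,0],[2,0,0],[-2,0,0],[2,0,0],[0,0,0]])

```text
t: 10.1
position: [579.2, 139.2, 140.0]
eef_rot: [[0.0, -0.782, 0.624], [-0.001, 0.624, 0.782], [-1.0, -0.001, -0.001]]
contact_force: [1.1, -1.3, -2.2]
width: 9.0
```

```bash
python3 look.py 12
```

```text
10.15 yaw 51.57 [579.26 139.25 139.96] F [ 1.5 -1.6 -1.4] M [-0.304 -0.186 -0.001] w 8.884894830970921
```

View pics/look12.png

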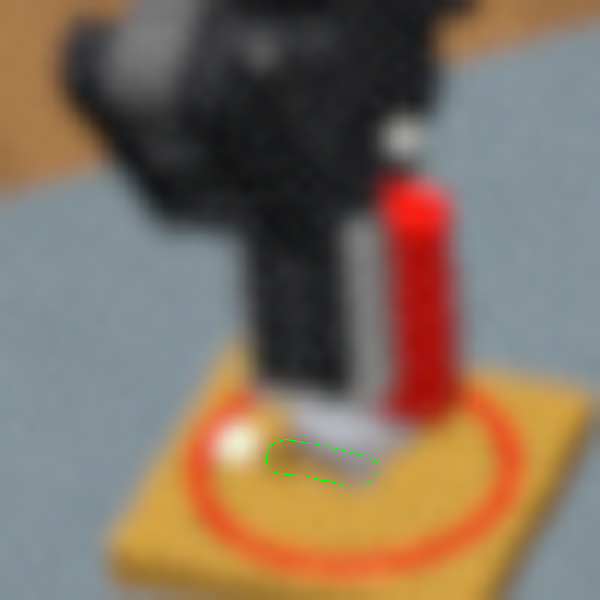

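The first pair is passed. The bit is below the plate's top, with the collar about 8 mm above it. On to the second pair.

Call:
apply_moves(jaw=[1,1,1,1,1,1,1,1,1,1], delta_pos=[[1,0,0],[2,0,0],[2,0,0],[3,0,0],[3,0,0],[4,0,0],[4,0,0],[5,0,0],[5,0,0],[5,0,0]], twist=[[2,0,0],[-2,0,0],[2,0,0],[-2,0,0],[2,0,0],[-2,0,0],[2,0,0],[-2,0,0],[2,0,0],[0,0,0]])

```text
t: 11.15
position: [579.4, 139.2, 137.1]
eef_rot: [[0.001, -0.78, 0.626], [-0.002, 0.626, 0.78], [-1.0, -0.002, -0.0]]
contact_force: [-1.7, -2.2, 7.7]
width: 9.1
```

```bash
python3 look.py 13
```

```text
11.2 yaw 51.39 [579.3  139.29 137.08] F [-2.7 -1.8  9.4] M [-0.729  0.533  0.064] w 8.726094297486895
```

Call:
apply_moves(jaw=[1,1,1,1,1,1,1,1,1,1], delta_pos=[[0.5,0,0],[1,0,0],[1.5,0,0],[1.5,0,0],[2,0,0],[2,0,0],[2.5,0,0],[2.5,0,0],[2.5,0,0],[2.5,0,0]], twist=[[2.5,0,0],[-2.5,0,0],[2.5,0,0],[-2.5,0,0],[2.5,0,0],[-2.5,0,0],[2.5,0,0],[-2.5,0,0],[2.5,0,0],[0,0,0]])

```text
t: 12.2
position: [578.7, 139.6, 132.7]
eef_rot: [[-0.001, -0.78, 0.625], [-0.001, 0.625, 0.78], [-1.0, 0.0, -0.001]]
contact_force: [0.6, -1.4, -1.3]
width: 8.6
```

```bash
python3 look.py 14
```

```text
12.25 yaw 51.45 [578.76 139.54 132.6 ] F [-0.  -2.4 -0.1] M [-0.377 -0.017  0.002] w 8.540913037338663
```

View pics/look14.png

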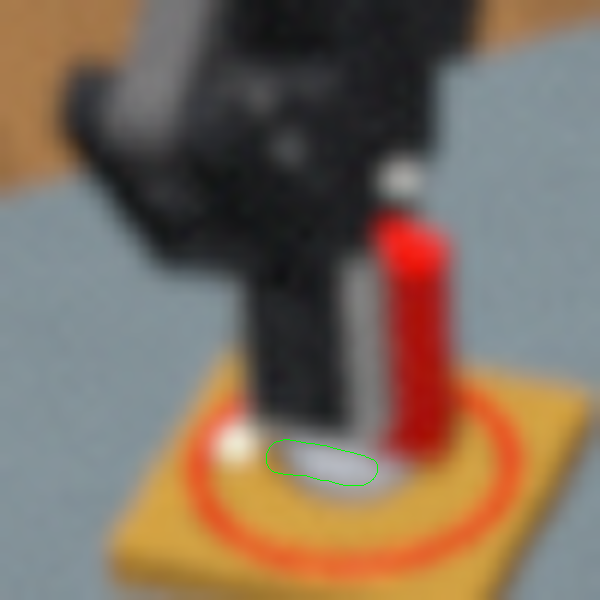

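Both pairs are passed and the collar is almost on the plate. I'll push until it seats.

Call:
apply_moves(jaw=[1,1,1,1,1], delta_pos=[[1,0,0],[2,0,0],[3,0,0],[3,0,0],[3,0,0]], twist=[[1.5,0,0],[-1.5,0,0],[1.5,0,0],[0,0,0],[0,0,0]])

```text
t: 12.75
position: [579.0, 139.6, 131.7]
eef_rot: [[0.001, -0.78, 0.626], [-0.001, 0.626, 0.78], [-1.0, -0.001, -0.0]]
contact_force: [-3.4, -3.0, 10.5]
width: 8.7
```

```bash
python3 look.py 15
```

```text
12.8 yaw 51.2 [578.98 139.63 131.68] F [-3.1 -3.   9.6] M [-0.655  0.734 -0.03 ] w 8.489901140041658
```

View pics/look15.png

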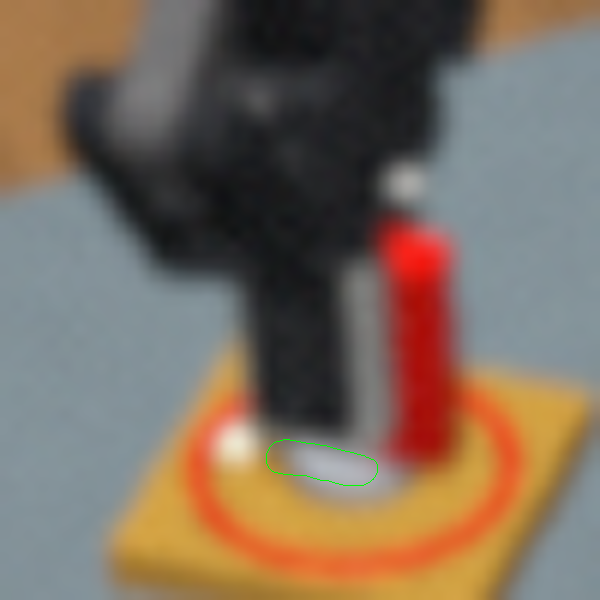

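Seated: TCP z is 131.7 against 131.6 expected, with 10 N on the collar. Now the clockwise turn (+ about tool x), carrying the TCP round the key axis, which sits about 1.2 mm off.

Call:
apply_moves(jaw=[1,1,1,1,1,1,1,1,1], delta_pos=[[0,0,0.1],[0,0,0.2],[0,0,0.4],[0,-0.1,0.5],[0,-0.2,0.6],[0,-0.2,0.7],[0,-0.3,0.8],[0,-0.3,0.8],[0,-0.3,0.8]], twist=[[6,0,0],[12,0,0],[18,0,0],[24,0,0],[30,0,0],[36,0,0],[42,0,0],[45,0,0],[45,0,0]], grip_force=110)

```text
t: 13.7
position: [579.4, 139.8, 131.7]
eef_rot: [[0.0, -0.108, 0.994], [-0.002, 0.994, 0.108], [-1.0, -0.002, -0.0]]
contact_force: [-3.9, -2.7, 11.1]
width: 8.6
```

```bash
python3 look.py 16
```

```text
13.75 yaw 6.22 [579.45 139.8  131.73] F [-4.2 -2.6 10.5] M [-0.771  0.927 -0.027] w 8.938440377453636
```

View pics/look16.png

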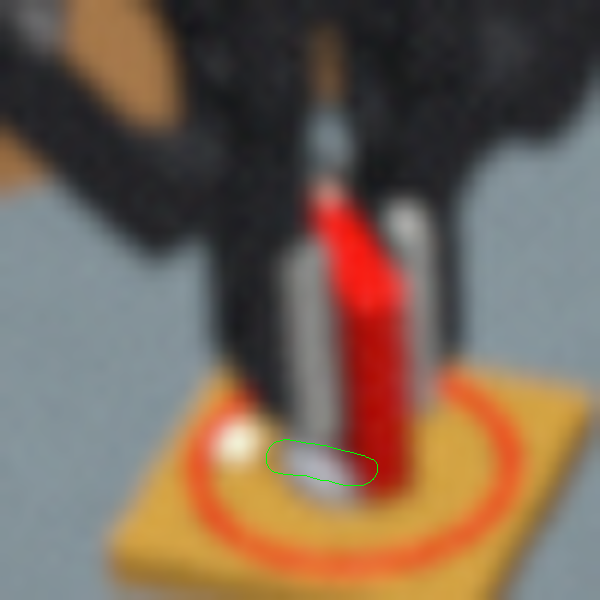

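The key turned 45° with the grip, no slip visible. I'll continue to the stop.

Call:
apply_moves(jaw=[1,1,1,1,1,1,1,1,1,1,1], delta_pos=[[0,0,0.1],[0,0,0.2],[0,0,0.4],[0,-0.1,0.5],[0,-0.2,0.6],[0,-0.2,0.7],[0,-0.3,0.8],[0,-0.4,0.9],[0,-0.4,0.9],[0,-0.4,0.9],[0,-0.4,0.9]], twist=[[6,0,0],[12,0,0],[18,0,0],[24,0,0],[30,0,0],[36,0,0],[42,0,0],[46,0,0],[48,0,0],[49.5,0,0],[49.5,0,0]])

```text
t: 14.85
position: [580.7, 139.8, 131.7]
eef_rot: [[0.001, 0.685, 0.728], [-0.001, 0.728, -0.685], [-1.0, 0.0, 0.001]]
contact_force: [-3.8, -2.1, 8.7]
width: 8.5
```

```bash
python3 look.py 17
```

```text
14.9 yaw -43.24 [580.67 139.78 131.75] F [-4.2 -1.9  9.4] M [-0.681  0.786  0.132] w 8.341787742539221
```

View pics/look17.png

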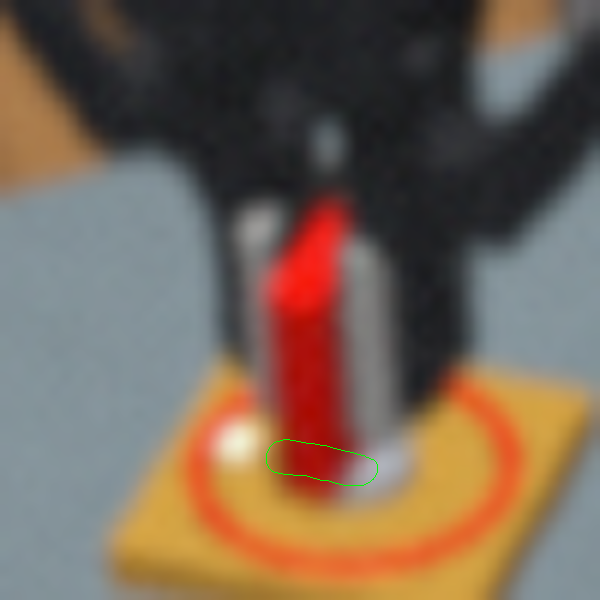

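The moment is +0.13 N m, about the spring alone. I'll press a little further to confirm the stop.

Call:
apply_moves(jaw=[1,1,1,1], delta_pos=[[0,0,0],[0,0,0],[0,0,0],[0,0,0]], twist=[[1.5,0,0],[3,0,0],[3,0,0],[3,0,0]], grip_force=120)

```text
t: 15.3
position: [580.8, 139.7, 131.8]
eef_rot: [[0.001, 0.722, 0.692], [-0.0, 0.692, -0.722], [-1.0, 0.0, 0.001]]
contact_force: [-3.2, -2.3, 10.1]
width: 8.4
```

```bash
python3 look.py 18; python3 -c "
from station import env
for i in range(4):
    env.grab_frame('side'); s=env.observe(); print(s['wrist_torque'].round(3),s['contact_force'].round(1))"
```

```text
15.35 yaw -46.24 [580.75 139.77 131.76] F [-3.1 -2.2 10.4] M [-0.64   0.785  0.085] w 8.68321768250082
[-0.654  0.78   0.167] [-2.  -2.7  9.7]
[-0.591  0.762  0.084] [-2.9 -2.1 10.9]
[-0.671  0.738  0.163] [-3.1 -3.1 10.1]
[-0.676  0.763  0.112] [-3.4 -2.9 10.2]
```

View pics/look18.png

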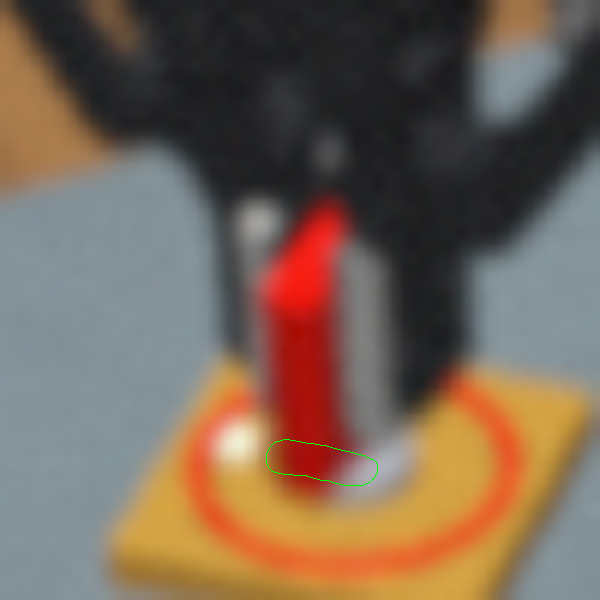

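The torque hasn't risen, so play between key and barrel is likely. I'll press on in small steps.

Call:
apply_moves(jaw=[1,1,1,1], delta_pos=[[0,0,0],[0,0,0],[0,0,0],[0,0,0]], twist=[[1.5,0,0],[3,0,0],[3,0,0],[3,0,0]])

```text
t: 15.95
position: [580.8, 139.7, 131.8]
eef_rot: [[0.001, 0.757, 0.653], [-0.0, 0.653, -0.757], [-1.0, 0.001, 0.001]]
contact_force: [-3.1, -3.0, 10.6]
width: 8.1
```

```bash
python3 look.py 19; python3 -c "
from station import env
for i in range(4):
    env.grab_frame('side'); s=env.observe(); print(s['wrist_torque'].round(3),s['contact_force'].round(1))"
```

```text
16.0 yaw -49.24 [580.83 139.73 131.78] F [-2.8 -2.9 10.7] M [-0.703  0.751  0.116] w 8.346645372663387
[-0.663  0.731  0.123] [-2.9 -2.8  9.3]
[-0.65   0.742  0.127] [-2.6 -2.4  9.5]
[-0.688  0.705  0.097] [-2.5 -2.7 10. ]
[-0.69   0.749  0.122] [-2.2 -2.2 10.7]
```

View pics/look19.png

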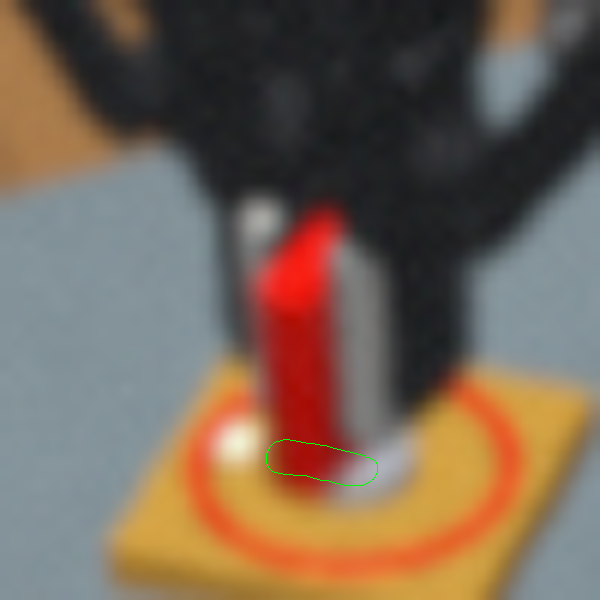

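Call:
apply_moves(jaw=[1,1,1,1], delta_pos=[[0,0,0],[0,0,0],[0,0,0],[0,0,0]], twist=[[1.5,0,0],[3,0,0],[3,0,0],[3,0,0]])

```text
t: 16.6
position: [580.9, 139.7, 131.8]
eef_rot: [[0.001, 0.79, 0.613], [-0.0, 0.613, -0.79], [-1.0, 0.001, 0.001]]
contact_force: [-2.4, -2.8, 9.5]
width: 8.5
```

```bash
python3 look.py 20; python3 -c "
from station import env
for i in range(4):
    env.grab_frame('side'); s=env.observe(); print(s['wrist_torque'].round(3),s['contact_force'].round(1))"
```

```text
16.65 yaw -52.23 [580.86 139.68 131.75] F [-1.6 -2.5  9.6] M [-0.68   0.729  0.135] w 8.500084362660674
[-0.653  0.777  0.14 ] [-3.2 -2.2  9.7]
[-0.647  0.774  0.14 ] [-1.9 -3.4 10. ]
[-0.676  0.716  0.139] [-3.7 -3.   9.6]
[-0.649  0.79   0.179] [-2.6 -3.   9.8]
```

```bash
python3 - <<'E'
from h import *
for n,y in((16,6.2),(17,-43.2),(18,-46.2),(19,-49.2),(20,-52.2)):
    F=load(f"side{n}");K=8;x0,y0,w,h=258,143,20,32
    im=cv2.resize(F["frame"][y0:y0+h,x0:x0+w].astype(np.float32),(w*K,h*K),interpolation=cv2.INTER_CUBIC)
    m=((im[...,0]>205)&(im[...,1]<90)).astype(np.uint8)
    bs=sorted(blobs(m,100),key=lambda b:-b[0][4])[:1]
    for st,c,l in bs:
        pts=np.argwhere(l)[:,::-1];W=onz(F,np.c_[(pts[:,0]+.5)/K-.5+x0,(pts[:,1]+.5)/K-.5+y0],146).astype(np.float32)
        d=W-W.mean(0);ev,V=np.linalg.eigh(d.T@d/len(d));a=np.degrees(np.arctan2(V[1,1],V[0,1]))%180
        r=cv2.minAreaRect(W)
        print(n,"tool key yaw",(y+90)%180,"seen pca",round(a,1),"L,W",np.round(np.sqrt(ev*12),1),"ctr",W.mean(0).round(1),"rect",np.round(r[1],1),r[2])
E
python3 - <<'E'
E
```

```text
16 tool key yaw 96.2 seen pca 88.9 L,W [ 6.6 24.7] ctr [581.2 131.7] rect [ 8.2 27.6] 5.728643417358398
17 tool key yaw 46.8 seen pca 58.5 L,W [ 6.9 19.6] ctr [573.8 133. ] rect [22.6  8.5] 55.402427673339844
18 tool key yaw 43.8 seen pca 57.9 L,W [ 6.7 19.4] ctr [573.3 133.2] rect [22.2  8.2] 60.9583740234375
19 tool key yaw 40.8 seen pca 56.8 L,W [ 7.  17.4] ctr [572.5 133.2] rect [20.   8.4] 64.59830474853516
20 tool key yaw 37.8 seen pca 57.1 L,W [ 7.1 16.1] ctr [572.  133.2] rect [18.9  8.5] 60.6646614074707
```

View pics/look20.png

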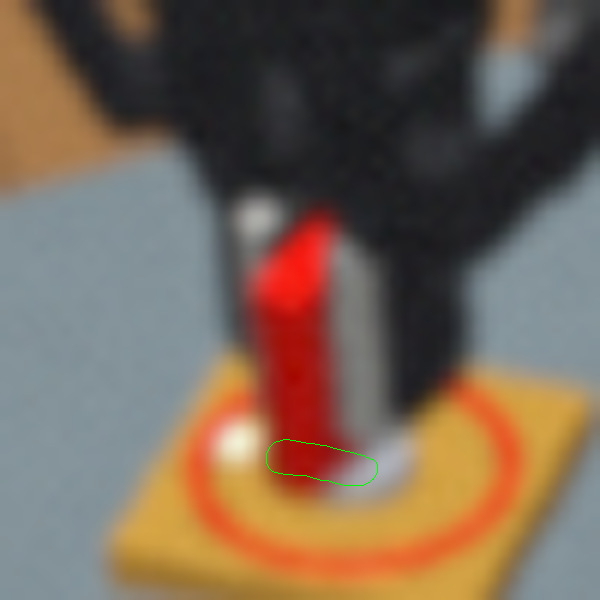

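Between frames the bow's end face keeps shifting 4–7 crop px left per 3°, so the key still follows the grip and the stop isn't firmly reached. On in small steps.

Call:
apply_moves(jaw=[1,1,1,1], delta_pos=[[0,0,0],[0,0,0],[0,0,0],[0,0,0]], twist=[[1.5,0,0],[3,0,0],[3,0,0],[3,0,0]])

```text
t: 17.25
position: [580.8, 139.8, 131.8]
eef_rot: [[0.001, 0.821, 0.571], [-0.0, 0.571, -0.821], [-1.0, 0.001, 0.001]]
contact_force: [-3.3, -3.4, 9.5]
width: 8.7
```

```bash
cat > tq.py <<'E'
from station import env
import numpy as np
M=[];F=[]
for i in range(4):
    env.grab_frame('side'); s=env.observe(); M.append(s['wrist_torque']);F.append(s['contact_force'])
print("mean M",np.mean(M,0).round(3),"F",np.mean(F,0).round(1),"q",s["qpos"].round(2),s["t"])
E
python3 look.py 21;python3 tq.py
```

```text
17.3 yaw -55.15 [580.81 139.84 131.77] F [-3.3 -2.   9.9] M [-0.639  0.708  0.374] w 8.313635558545693
mean M [-0.65   0.762  0.382] F [-2.8 -2.6 10.1] q [-0.27  0.67  0.    1.71  0.    0.76 -1.24] 17.5
```

View pics/look21.png

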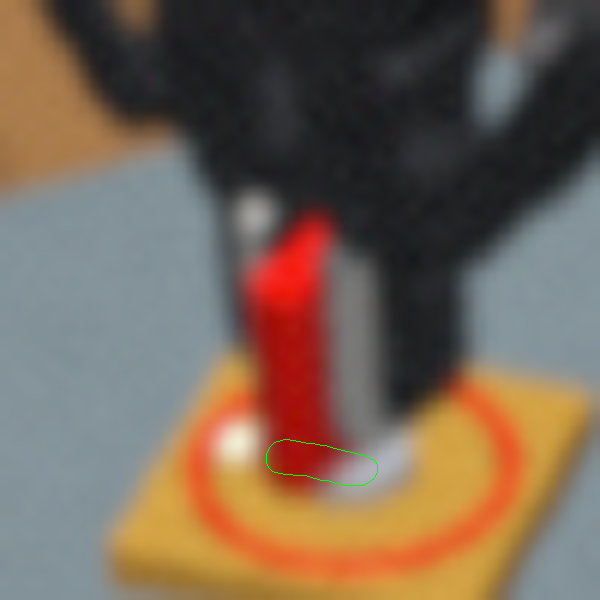

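The moment has jumped from 0.14 to 0.38 N m, so the barrel is hard against its stop. I'll hold, then check the whole scene.

Call:
apply_moves(jaw=[1,1,1,1,1], delta_pos=[[0,0,0],[0,0,0],[0,0,0],[0,0,0],[0,0,0]], twist=[[0,0,0],[0,0,0],[0,0,0],[0,0,0],[0,0,0]])

```text
t: 18.0
position: [580.8, 139.8, 131.8]
eef_rot: [[0.001, 0.821, 0.571], [-0.0, 0.571, -0.821], [-1.0, 0.001, 0.001]]
contact_force: [-3.0, -2.7, 9.4]
width: 8.5
```

```bash
python3 tq.py; python3 - <<'E'
from h import *
from station import env
a=env.grab_frame("side")["frame"];b=env.grab_frame("top")["frame"]
cv2.imwrite("pics/final.png",np.hstack([cv2.resize(a,(400,300)),cv2.resize(b,(400,300))])[:,:,::-1])
E
```

```text
mean M [-0.627  0.757  0.379] F [-2.8 -2.7 10.3] q [-0.27  0.67  0.    1.71  0.    0.76 -1.24] 18.2
```

View pics/final.png

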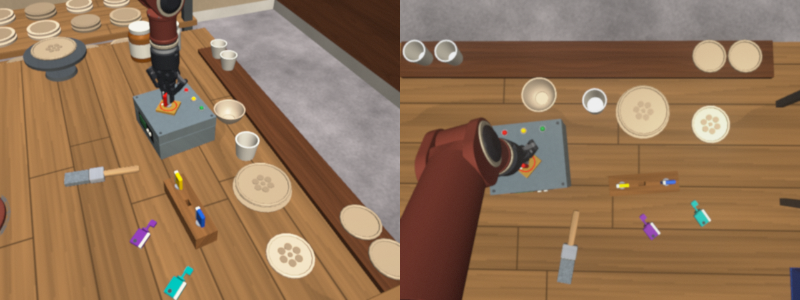

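The torque is steady. The yellow and blue keys, the look-alikes and the pottery all stand where they were. Handing in.

```bash
python3 -c "
from station import env
print(env.finish_job())
s=env.observe();print(s['t'],s['position'].round(1),s['wrist_torque'].round(2),s['width'])"
```

```text
the job is handed in; nothing more can be done
None
the job is handed in; nothing more can be done
```

I took the red key from the middle hole of the rack and put it in the kiln switch, white edge towards the white mark. It went past both pin pairs with small twists until the collar sat on the plate. I then turned it clockwise to its stop and handed the job in at 18.3 s, still gripping the key.

- **Seating:** the tool stood at z = 131.7 mm against 131.6 expected, with a steady 10 N down on the collar.
- **Stop:** the tool turned about 106.5°, more than the 92.8° of the switch. I put the extra down to play between key and barrel, but did not measure it. The moment stayed near 0.12–0.15 N m (spring only), then rose to 0.38 N m and held there, which I took as the stop.
- **Surroundings:** in the last pictures the other keys, the look-alikes and the pottery looked unmoved.
- **Disagreement:** the two cameras put the keyhole about 3 mm apart in y. I lined up on the side view instead, comparing the blade with the slot, and the key went in without side force.
- **Not checked:** no state could be read after hand-in.

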